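# Release the drawing-board ruler and slide it to its stop

### The arm

A 6-joint arm with a two-finger parallel gripper is mounted at the origin on the work surface. World frame = base frame: x ahead of the robot, y to its left, z up, the work surface at z = 0. Lengths are in m, angles in rad, forces in N, time in s.
With the tool pointing down it reaches from about 0.275 to 1 m from the base axis. Payload 8.4 kg.
Tool frame: the origin (TCP) lies on the centre line of the jaws, within the pads' length; the fingertips stand 17 mm ahead of it and the grasp point (between the pads) lies 2 mm behind it (bot.tcp_to_tips is the y of the fingertips in the tool frame, in m); y points along the fingers, z is the direction in which the jaws open and shut, and the axes are right-handed (so a half turn about y gives the same grasp; the last joint's range is limited). The gripper opens to 85 mm and grips with 20 to 120 N. Pads are 22 mm wide; open, the fingers measure 114 mm over their backs; the gripper's body (76 mm by 85 mm) begins 54 mm behind the grasp point. The pads swing forward as they close: fully open they stand 13 mm farther back than shut.
Start: joints at [-1.132, 0.353, 1.633, -0, 1.155, -0.002], TCP at [0.267, -0.565, 0.248] pointing down, gripper open.
Joint ranges: [-2.63, 2.63], [-0.92, 2.1], [0.06, 2.66], [-1.3, 4.44], [0, 2.69], [-3.02, 3.02]. Speed limits (rad/s): [2.22, 2.22, 2.79, 3.14, 3.14, 3.14].

### API

Orientations are given as a unit quaternion [x, y, z, w].
In Python, from workcell import bot, hand, kinematics, get_obs, vision, hand_in gives the robot as it stands. The module is installed in compiled form; this text tells all that it offers. Calls block until the motion is done:
- bot.reach(position, orientation): joint-space move of the TCP to a pose.
- bot.servo_line(position, ori=None, velocity=0.15): straight line of the TCP; ori=None keeps the orientation; velocity is the mean speed in m/s.
- bot.goto_joints(angles): joint-space move.
- hand.move_gripper(opening, strength=None): finger opening in m; strength is the grip in N (None keeps the last); returns when the fingers have stopped.
- bot.dwell(seconds).
- kinematics.solve_ik(position, orientation): joint angles nearest the present ones, or None.
- get_obs(): the state.
- vision.read_camera(name): name is "side" or "top"; returns a dict with "frame" (480x640x3 uint8, red, green, blue), "intrinsics" (3x3 intrinsics, pixels), "view" (4x4, takes a point from world to camera coordinates). Camera axes: x right, y down, z forward; pixel columns grow to the right and rows downward; lengths in m; the calibration is good to about 2 mm. A picture is of the moment at which its call begins. There is no depth.
A pose or a line that the arm cannot do raises bot.IKError and nothing moves.
- hand_in(): hands the job in, once; it reports no verdict.
The state is a dict: "time_s": time; "joint_pos": joint angles; "joint_vel": joint speeds; "joint_efforts": joint torques, N m; "position": TCP position; "orientation": TCP orientation; "wrist_force": force on the tool from outside, world axes, zero at the start; "ft_torque": the same for the moment, N m; "gripper_width": finger opening in m.
Only numpy, scipy, OpenCV 4.12 (cv2) and the standard library are available. Lean on these libraries where they do the work, as an engineer would, in place of code of your own. Each camera call takes 0.05 s, during which the arm holds its last target. There are 200 camera calls.

### The job

On the drawing board, press the red lock button on top of the ruler's sliding head with the fingertips and, keeping it held down all the way, push the ruler along its rail until the head is right up against the orange end stop. Pause there a moment with the button still down, then let the button come up and move clear. Do not pick up or shift any of the art things on the board and table.

Things in the scene. Friction and masses are not known exactly. Their poses are not given: they have to be found in the camera images.
- board: brown drawing board, fixed to the table, 340 x 560 x 16 mm, with a painting taped to it and an aluminium rail (28 mm wide, top 36 mm above the table) along the edge nearest the robot. Origin: on the table top, under the middle of the rail. Its y axis runs along the rail, towards the orange stop: the ruler slides in this direction. Its x axis points away from the rail across the sheet; z up
- lock_top (a point): centre of the top of the round red lock button (diameter 36 mm) on the ruler head; it moves with the button. Button up, it is 64 mm above the table and 10 mm above the head's flat top; fully pressed (straight down, 6 mm) 58 mm and 4 mm. The grey head is 60 mm across and 84 mm along the rail; its leading face is 44 mm ahead of the button centre
- ledge (a point): middle of the face of the black thumb ledge (9 mm thick, 48 mm wide, top 79 mm above the table) standing across the ruler head, 28 mm behind the button centre (on the side away from the stop). The fingertips can push the head against this face, or by friction on the button alone
- blade (a point): point on the top of the ruler's aluminium blade, mid-width and 150 mm from the rail's centre line. The blade (36 mm wide, 4 mm thick, 4 mm above the board) reaches 281 mm from the rail over the sheet and moves with the head
- stop_face (a point): middle of the face of the orange end stop (60 mm wide, top 46 mm above the table) that the ruler head's leading face comes to rest against. It lies 40 mm above the table on the rail's centre line, as the button's centre does
- ruler (a joint): position of the ruler head along the rail in m, growing towards the stop; 0.22 = head against the stop. It starts somewhere in 0 to 0.08. With the lock button released a pawl catches in teeth in the rail (8 mm pitch) and the head cannot go towards the stop; with it held down the head slides with under 1 N
- lock (a joint): travel of the lock button in m: 0 = up (locked), 0.006 = fully down. The lock is free from 0.004 on. The button springs back by itself; it takes about 2.6 N to start and 6.1 N to hold fully down
- tape: roll of masking tape lying flat on the drawing board beyond the end stop: outer diameter 100 mm, 24 mm high; leave it alone. Origin: centre of its underside
- jar_a: small yellow paint jar with a white lid, diameter 48 mm, 55 mm high, standing on the drawing board; leave it alone. Origin: centre of its underside
- jar_b: small green paint jar with a white lid, diameter 48 mm, 55 mm high, standing on the drawing board; leave it alone. Origin: centre of its underside
- clip: steel bulldog clip, about 60 x 30 mm and 20 mm high, lying on the drawing board; leave it alone. Origin: centre of its underside
- palette: round white paint palette, diameter 170 mm, 10 mm thick, flat on the table at the left; leave it alone. Origin: centre of its underside
- brush_cup: white cup (diameter 80 mm, 100 mm high) with brushes standing in it up to 245 mm high, on the table at the right; leave it alone. Origin: centre of its underside
- brush: paint brush lying on the table at the right of the drawing board; leave it alone. Origin: near the middle of its length, on its underside

How it is judged:
By the outcome, as a careful person would: the job done as asked, in the order asked, and still so for the second after the job is handed in, with the robot touching nothing.
It also fails if it takes over 40 s, if anything falls off the work surface, if the arm or the gripper's body presses on something with over 40 N, if the wrist force passes 120 N, or if a joint passes its speed limit or range.

## Working session

There is one attempt and no reset: what is moved stays moved. The work goes in short steps, each a Python script; the robot and the scene stay as the last script left them, time stands still between calls to the robot, and variables do not carry over. Pictures are saved under pics/ and viewed, about 8 in all and at most 12, crops included, and the job is handed in when it is done.

```bash
mkdir -p pics; python3 - <<'E'
from workcell import *
import cv2,numpy as np
for n in("top","side"):
    c=vision.read_camera(n); cv2.imwrite(f"pics/{n}0.png",c["frame"][:,:,::-1]); np.savez(f"{n}0.npz",**c)
    print(n,c["intrinsics"].round(1).tolist(),c["view"].round(3).tolist())
o=get_obs();print(o)
E
```

```text
top [[512.6, 0.0, 312.4], [0.0, 512.6, 241.4], [0.0, 0.0, 1.0]] [[-0.013, -1.0, -0.021, 0.023], [-0.994, 0.015, -0.111, 0.554], [0.111, 0.019, -0.994, 1.302], [0.0, 0.0, 0.0, 1.0]]
side [[468.7, 0.0, 319.7], [0.0, 468.7, 233.7], [0.0, 0.0, 1.0]] [[1.0, 0.006, 0.016, -0.531], [0.016, -0.646, -0.763, 0.068], [0.006, 0.763, -0.646, 1.372], [0.0, 0.0, 0.0, 1.0]]
{'time_s': 0.1, 'joint_pos': array([-1.13241348e+00,  3.53576069e-01,  1.63405484e+00,  8.81428249e-06,
        1.15520954e+00, -2.36447107e-03]), 'joint_vel': array([ 2.27594435e-04, -3.50609392e-05, -2.54416377e-04,  9.03189586e-04,
        9.78922238e-04, -1.30504863e-03]), 'joint_efforts': array([ 7.81832878e-04, -6.06353974e+01, -3.42818427e+01,  8.40948610e-05,
        3.95220224e-03, -1.05312128e-05]), 'position': array([ 0.26648464, -0.56489213,  0.24764061]), 'orientation': array([-0.15466086,  0.69043747, -0.6895748 ,  0.15447559]), 'wrist_force': array([-0.29922358, -0.4719753 , -0.35179456]), 'ft_torque': array([-0.01920417, -0.0301388 ,  0.01951916]), 'gripper_width': 0.08515323057057268}
```

View pics/top0.png

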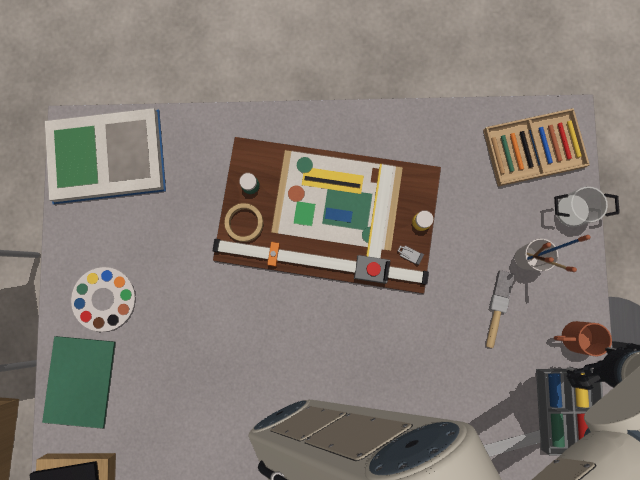

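View pics/side0.png

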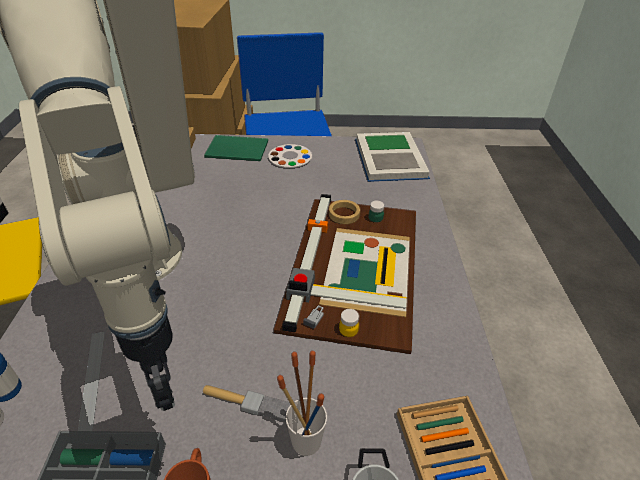

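Top view: button at about (373,269), orange stop at (273,254), and the rail runs towards image left (+y). Brush cup at (540,255) is near the arm's direct path, so I'll go over it. Next I'll triangulate the points.

```bash
cat >h.py <<'E'
import numpy as np,cv2
def ray(c,u,v):
    K,V=c["intrinsics"],c["view"]; R,t=V[:3,:3],V[:3,3]
    return -R.T@t, R.T@np.linalg.inv(K)@[u,v,1]
def onz(c,u,v,z):
    o,d=ray(c,u,v); return o+d*(z-o[2])/d[2]
def blob(c,roi,lo,hi):
    x0,y0,x1,y1=roi
    m=cv2.inRange(cv2.cvtColor(c["frame"][y0:y1,x0:x1],cv2.COLOR_RGB2HSV),lo,hi)
    n,l,s,ce=cv2.connectedComponentsWithStats(m); k=1+s[1:,4].argmax()
    return ce[k]+[x0,y0],s[k]
E
python3 - <<'E'
from h import *
from workcell import kinematics
T=np.load("top0.npz");S=np.load("side0.npz")
for n,c,rb,ob in(("top",T,(350,250,400,290),(260,235,290,272)),("side",S,(285,265,315,295),(300,215,335,235))):
    b,s=blob(c,rb,(0,150,60),(6,255,255)); o,s2=blob(c,ob,(7,150,60),(20,255,255))
    print(n,b,s,onz(c,*b,.064),o,s2,onz(c,*o,.046))
for p in((216,246),(425,278)): print(onz(T,*p,.036))
for p in((540,255),(590,237)): print("cup/brush",onz(T,*p,.1),onz(T,*p,.24))
a=cv2.resize(T["frame"][225:300,205:440],None,fx=3.4,fy=3.4,interpolation=cv2.INTER_CUBIC)
b=cv2.resize(S["frame"][185:340,260:430],None,fx=2,fy=2,interpolation=cv2.INTER_CUBIC)
im=np.zeros((570,800,3),np.uint8);im[:a.shape[0],:a.shape[1]]=a;im[258:258+b.shape[0],:b.shape[1]]=b
cv2.imwrite("pics/crop0.png",im[:,:,::-1])
E
```

```text
top [373.27333333 268.57333333] [ 17  12  14  14 150] [ 0.47960616 -0.13719658  0.064     ] [273.20873786 253.61165049] [  6   6  15  26 206] [0.52271305 0.11650345 0.046     ]
side [300.23958333 277.86458333] [ 9  9 13  9 96] [ 0.48031884 -0.13830702  0.064     ] [321.32075472 226.32389937] [  4   1  31  19 318] [0.53518061 0.09801245 0.046     ]
[0.5456637  0.26632139 0.036     ]
[ 0.45518595 -0.27140562  0.036     ]
cup/brush [ 0.50486923 -0.53972567  0.1       ] [ 0.49389711 -0.48066422  0.24      ]
cup/brush [ 0.54711971 -0.66337471  0.1       ] [ 0.5314378  -0.59052972  0.24      ]
```

View pics/crop0.png

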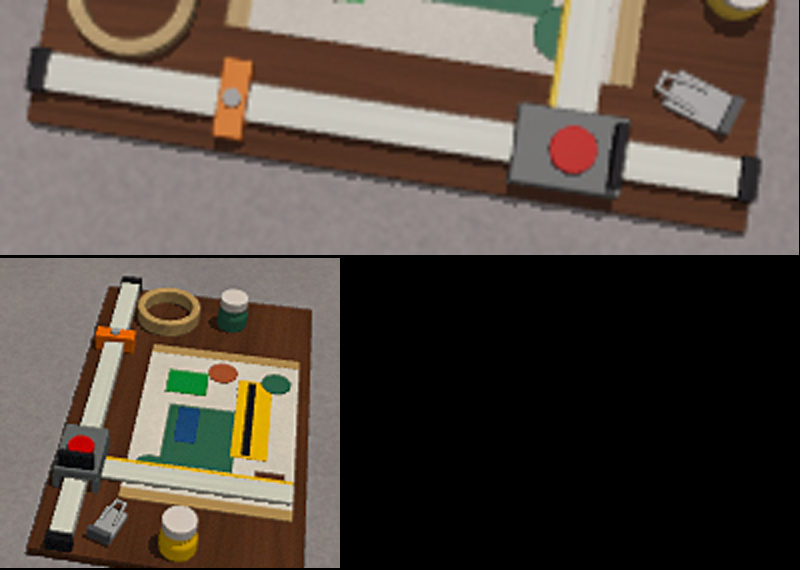

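The crop confirms the head with the ledge on the −y side of the button, and a clear rail up to the stop. The button is at (0.480,-0.137) and the rail direction is about (0.167,0.986), with about 0.20 m to travel. I'll press with the fingers shut and the jaw axis across the rail, then push by friction.

```bash
cat >>h.py <<'E'
from scipy.spatial.transform import Rotation as Ro
B=np.array([.4797,-.1373]); D=np.array([.1675,.9859])
def quat(s):
    y=np.array([0,0,-1.]);z=s*np.array([D[1],-D[0],0]);z/=np.linalg.norm(z)
    return Ro.from_matrix(np.column_stack([np.cross(y,z),y,z])).as_quat()
E
python3 - <<'E'
from h import *
from workcell import *
print(bot.tcp_to_tips)
P=lambda xy,z:[xy[0],xy[1],z+bot.tcp_to_tips]
j0=get_obs()["joint_pos"]
qs=[(np.abs(j-j0).max(),s) for s in(1,-1) if (j:=kinematics.solve_ik(P(B,.1),quat(s))) is not None]
print(qs); s=min(qs)[1]; q=quat(s); print("sign",s,kinematics.solve_ik(P(B+.21*D,.1),q))
hand.move_gripper(0,20)
p=get_obs()["position"]; bot.servo_line([p[0],p[1],.42],velocity=.3)
bot.reach(P(B,.30),q); bot.servo_line(P(B,.085),velocity=.2)
o=get_obs();print(o["time_s"],o["position"],o["gripper_width"],o["wrist_force"])
ims=[]
for n,(x0,y0) in(("top",(250,180)),("side",(220,180))):
    f=vision.read_camera(n)["frame"][y0:y0+160,x0:x0+200]; ims.append(cv2.resize(f,None,fx=2,fy=2,interpolation=cv2.INTER_CUBIC))
cv2.imwrite("pics/above.png",np.hstack(ims)[:,:,::-1])
E
```

```text
0.017
[(np.float64(0.8506395772568964), 1)]
sign 1 [ 1.31742115e-01  3.61964730e-01  1.96773788e+00 -4.44089210e-16
  8.11890040e-01  3.00030732e-01]
4.6 [ 0.48033325 -0.13760589  0.10279348] -0.00024412010581289915 [0.32969655 0.31900833 0.79925882]
```

View pics/above.png

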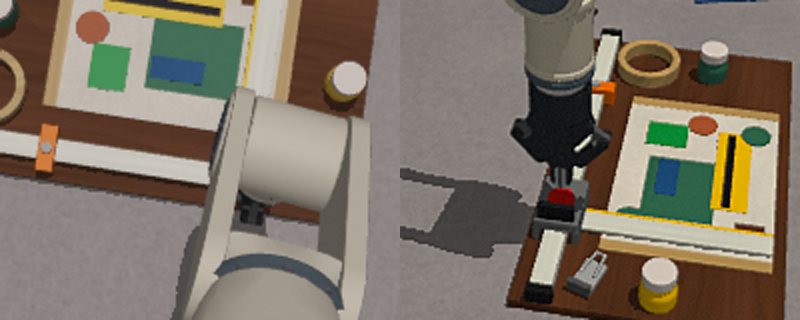

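The side view (right half) shows the shut fingertips directly above the red button, clear of the ledge. Now I'll press in steps while watching the force.

```bash
python3 - <<'E'
from h import *
from workcell import *
q=quat(1);t=bot.tcp_to_tips
f0=get_obs()["wrist_force"]
bot.servo_line([*B,.067+t],velocity=.06)
z=.067
while z>.050:
    z-=.0015; bot.servo_line([*B,z+t],velocity=.02)
    o=get_obs(); f=o["wrist_force"]-f0; print(round(z,4),(o["position"][2]-t).round(4),f.round(1),round(o["time_s"],2))
    if f[2]>14: break
np.savez("st.npz",z=z,f0=f0)
E
```

```text
0.0655 0.0655 [ 1.1 -0.3  0.1] 5.4
0.064 0.064 [ 2.  -0.2  0. ] 5.65
0.0625 0.0624 [ 0.2 -0.5  0.3] 5.9
0.061 0.0612 [ 1.4 -0.9  4.8] 6.15
0.0595 0.0596 [ 1.6 -1.4  6. ] 6.4
0.058 0.0581 [ 1.1 -0.4  5.7] 6.65
0.0565 0.0578 [-4.1  0.8 23.5] 6.9
```

The button is bottomed at about 0.058, with 23 N. I'll ease off slightly and push along the rail in segments, checking force.

```bash
python3 - <<'E'
from h import *
from workcell import *
t=bot.tcp_to_tips; f0=np.load("st.npz")["f0"]; z=.0567
bot.servo_line([*B,z+t],velocity=.02)
def rep(s):
    o=get_obs(); f=o["wrist_force"]-f0; r=o["position"][:2]-B
    print(round(s,3),"along",(r@D).round(4),"cross",np.cross(D,r).round(4),"z",(o["position"][2]-t).round(4),"F along",(f[:2]@D).round(1),"cross",np.cross(D,f[:2]).round(1),"Fz",f[2].round(1),round(o["time_s"],2))
    return f
rep(0)
for s in (.03,.08,.13):
    bot.servo_line([*(B+s*D),z+t],velocity=.06); f=rep(s)
    if f[2]<8 or abs(f[:2]@D)>8: break
ims=[]
for n,(x0,y0) in(("top",(200,180)),("side",(240,160))):
    c=vision.read_camera(n)
    f=c["frame"][y0:y0+160,x0:x0+200]; ims.append(cv2.resize(f,None,fx=2,fy=2,interpolation=cv2.INTER_CUBIC))
cv2.imwrite("pics/mid.png",np.hstack(ims)[:,:,::-1])
E
```

```text
0 along -0.0001 cross -0.0004 z 0.0578 F along -0.9 cross 2.5 Fz 18.8 7.15
0.03 along 0.0302 cross -0.0004 z 0.0578 F along 0.4 cross 3.6 Fz 20.4 7.8
0.08 along 0.0803 cross -0.0005 z 0.0578 F along 0.2 cross 2.7 Fz 20.5 8.78
0.13 along 0.1303 cross -0.0005 z 0.0579 F along -0.2 cross 3.5 Fz 19.9 9.77<stdin>:7: DeprecationWarning: Arrays of 2-dimensional vectors are deprecated. Use arrays of 3-dimensional vectors instead. (deprecated in NumPy 2.0)
```

View pics/mid.png

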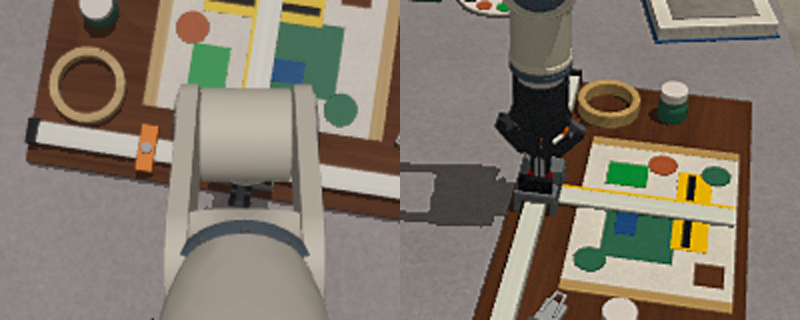

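The ruler has travelled with the fingertips (blade now at mid-sheet), and the button is still down. I'll continue to the stop in small steps.

```bash
python3 - <<'E' 2>/dev/null
from h import *
from workcell import *
t=bot.tcp_to_tips; f0=np.load("st.npz")["f0"]; z=.0567
def rep(s):
    o=get_obs(); f=o["wrist_force"]-f0; r=o["position"][:2]-B
    print(round(s,4),"along",(r@D).round(4),"z",(o["position"][2]-t).round(4),"F along",(f[:2]@D).round(1),"Fz",f[2].round(1),round(o["time_s"],2))
    return f
s=.18; bot.servo_line([*(B+s*D),z+t],velocity=.06); f=rep(s)
while f[:2]@D>-5 and s<.225:
    s+=.003; bot.servo_line([*(B+s*D),z+t],velocity=.03); f=rep(s)
np.savez("st2.npz",s=s)
bot.dwell(.5); rep(s)
ims=[]
for n,(x0,y0) in(("top",(200,180)),("side",(240,160))):
    f=vision.read_camera(n)["frame"][y0:y0+160,x0:x0+200]; ims.append(cv2.resize(f,None,fx=2,fy=2,interpolation=cv2.INTER_CUBIC))
cv2.imwrite("pics/end.png",np.hstack(ims)[:,:,::-1])
E
```

```text
0.18 along 0.1805 z 0.0578 F along 1.2 Fz 19.0 10.85
0.183 along 0.1834 z 0.0579 F along 0.5 Fz 19.9 11.1
0.186 along 0.1864 z 0.0579 F along -1.4 Fz 18.8 11.35
0.189 along 0.1894 z 0.0579 F along 0.3 Fz 18.8 11.6
0.192 along 0.1924 z 0.0579 F along -0.1 Fz 17.9 11.85
0.195 along 0.1955 z 0.0579 F along 0.9 Fz 19.2 12.1
0.198 along 0.1985 z 0.0579 F along -0.1 Fz 18.6 12.35
0.201 along 0.2015 z 0.0579 F along 0.3 Fz 19.1 12.6
0.204 along 0.2045 z 0.0579 F along -1.0 Fz 18.4 12.85
0.207 along 0.2064 z 0.0579 F along -7.4 Fz 20.7 13.1
0.207 along 0.2064 z 0.0579 F along -7.2 Fz 21.1 13.6
```

View pics/end.png

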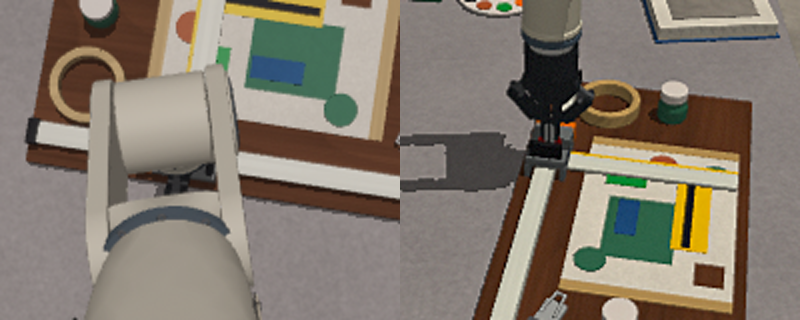

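It is in contact: 7 N of resistance at 0.206, and it holds. In the side view the head is against the orange stop. I'll pause, release straight up, move clear and check.

```bash
python3 - <<'E' 2>/dev/null
from h import *
from workcell import *
t=bot.tcp_to_tips; s=float(np.load("st2.npz")["s"]); P=B+s*D
bot.dwell(.8)
bot.servo_line([*P,.075+t],velocity=.04)
bot.servo_line([*P,.33+t],velocity=.2)
bot.servo_line([.33,-.05,.36+t],velocity=.25)
o=get_obs();print(o["time_s"],o["position"],o["wrist_force"])
ims=[]
for n,(x0,y0) in(("top",(200,130)),("side",(240,160))):
    c=vision.read_camera(n);np.savez(n+"1.npz",**c)
    f=c["frame"][y0:y0+170,x0:x0+250]; ims.append(cv2.resize(f,None,fx=1.6,fy=1.6,interpolation=cv2.INTER_CUBIC))
cv2.imwrite("pics/fin.png",np.vstack(ims)[:,:,::-1])
c=np.load("top1.npz");b,st=blob(c,(240,235,330,290),(0,150,60),(6,255,255));p=onz(c,*b,.064)
print(b,st,p,(p[:2]-B)@D)
c=np.load("side1.npz");b,st=blob(c,(290,205,335,245),(0,150,60),(6,255,255));p=onz(c,*b,.064)
print(b,st,p,(p[:2]-B)@D)
E
```

```text
17.5667 [ 0.33059462 -0.04976709  0.37685386] [ 0.12588182  0.26899789 -0.08077648]
[292.78911565 256.13605442] [ 46  15  14  14 147] [0.51396855 0.0651645  0.064     ] 0.20534973046662824
[314.75362319 228.10144928] [19 20 12  7 69] [0.51552868 0.06728934 0.064     ] 0.20770593297730938
```

View pics/fin.png

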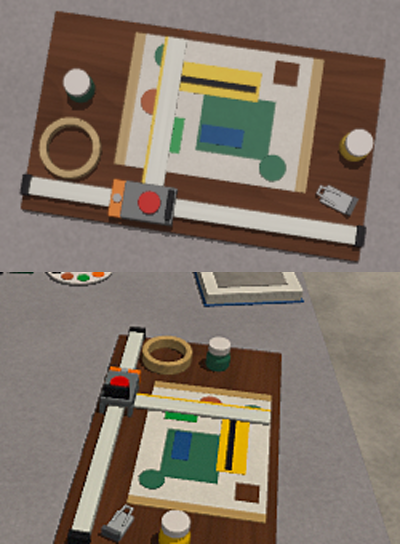

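The head is flush with the orange stop with no gap, the art things are where they were, and the arm is clear.

```bash
python3 -c "
from workcell import *
hand_in()"
```

```text
the job is handed in; nothing more can be done
```

The ruler is pushed right up against the orange stop, the button is released, and the job is handed in. It took about 17.6 s of robot time.

- **Press and push:** I pressed the button with the shut fingertips until it bottomed out, with the tips about 58 mm above the table. I held it with about 20 N while friction on the button carried the head about 0.206 m along the rail. The fingertip height stayed constant the whole way.
- **At the stop:** contact showed as a 7 N push-back along the rail. I paused there for over 1.3 s with the button down, then lifted straight up and moved clear.
- **Last checks:** the final pictures show no visible gap between the head and the stop. The button's measured travel was 0.205 m from the top camera and 0.208 m from the side, against 0.206 m from the arm. The two cameras differ by about 2 mm, which is within calibration, and the ledge partly hides the button in the side view.
- **Surroundings:** by eye, the tape, jars and clip are where they were. The palette and brushes were not in the final crops. The wrist force was back to about zero. I could not read the button height directly, so that it came back up is inferred from the fingers being clear of it.

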